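# Roll the ink roller home into its rest and latch it

## Task

The rubber ink roller has been left standing loose on the table: roll it along the table, up the runways of the roller rest and into the saddles at the marks, then swing the red-tipped keeper down over its axle. Roll it by stroking along the top of its covering only, never gripping, lifting or pushing it from behind; the soft covering has gone oval and dents easily, so feel for it and never press it with more than 15 N. Leave the things lying about where they are.

Things in the scene. Friction and masses are not known exactly. Their poses are not given: they have to be found in the camera images.
- ink_roller: Green rubber roller on two white wheels (84 mm diameter, |y| 57 to 71, fixed to the axle). Origin: middle of the axle, 42 mm above the table on the level; own y along the axle. Covering 110 mm long, oval: 76 to 81 mm diameter, unknown way round; tacky (friction 1 to 1.4). Stubs 12 mm thick to |y| 99. 0.6 to 0.9 kg. Rolls about half as far as a finger stroked along its top; rolls back on the ramp.
- roller_rest: Blue-grey steel rest screwed to the table. Origin on the table under the saddles; x: the direction of rolling in, y across, z up. Guide cheeks 28 mm high, inner faces at |y| 73.5 mm from x -55 to 51, flared to |y| 86 at the mouth (x -111). Yellow ticks on them mark x = 0. Runway strips for the wheels along their feet, |y| 62 to 74 (see rest_crest).
- rest_crest (a point): Middle between the crests of the two runways: x -17 mm, 7.5 mm high. Each runway climbs at 18 degrees from the table at x -40 to the crest, falls at 20 degrees into a V saddle and rises at 35 degrees behind it. The wheels begin to climb when the axle is at x -47; over the crest the axle is 49.5 mm high, beyond it the roller drops into the saddles by itself.
- rest_seat (a point): Middle of the axle of a fully seated roller: x 0, y 0 of the rest, 46 mm above the table.
- keeper (a joint): Keeper angle, rad: 0 closed (level, hooked over the axle stub on the rest's -y side), 1.57 upright, 1.85 fully open. Starts open at 1.3 or more, stays where left (stiff hinge, 0.09 N m), closes by swinging toward the rest's mouth (-x) and down; closes fully only over a seated roller.
- keeper_tip (a point): Point on the back of the keeper's red tip (the face that is on top when closed and looks to the rest's +x when upright), 78 mm from the hinge axis. The keeper is a steel bar 14 mm wide (along y) and 6 thick; red tip 30 x 17 x 10 mm. It swings in the plane y -90 mm of the rest. Closed, this point is at x -30, 65 mm above the table.
- keeper_hinge (a point): Middle of the keeper's hinge axis (along the rest's y), at x 48, y -90 mm of the rest, 59 mm above the table.
- brayer: Small hand roller with red handle, 177 x 110 x 35 mm, a bystander lying on the table; origin under its middle.
- marker_black: Black-capped felt marker, 14 x 127 x 16 mm, a bystander; origin under its middle.
- spring_clamp_a: Orange spring clamp lying on its side, 45 x 98 x 23 mm, a bystander; origin under its middle.
- mug: Grey mug, 84 x 100 x 92 mm, a bystander; origin under its middle.
There are look-alikes about, which are no part of the job. Leave any pink look-alike of the ink_roller alone.

How it is judged:
On the way:
1. the roller rests in the saddles while the keeper is still open (distance between ink_roller and rest_seat below 0.005 m and linear speed of ink_roller below 0.03 m/s and value of joint keeper above 0.8 rad), for 0.2 s.
At the end, for the whole second after the job is handed in: The roller lies still in both saddles of the rest (middle of its axle within 5 mm of the seat point, axle within 0.04 rad of the rest's y), the keeper is down over the axle (below 0.12 rad), and everything is let go (distance between ink_roller and rest_seat below 0.005 m and angle between the y axis of ink_roller and the y axis of roller_rest, either way round below 0.04 rad and value of joint keeper below 0.12 rad and linear speed of ink_roller below 0.01 m/s); the robot touches nothing.
It fails at once if the fingers press or squeeze the roller with more than 15 N (contact force between the fingers and ink_roller above 15 N).
It fails at once if the roller is lifted (axle more than 58 mm above the table) or tipped (height (world z) of ink_roller above 0.058 m or angle between ink_roller's own y axis and vertical below 1.4 rad or angle between ink_roller's own y axis and vertical above 1.74 rad).
It fails at once if the roller is pushed from behind or by its wheels or axle instead of along its top (grasp point below 75 mm while the fingers push it) (contact force between the fingers and ink_roller above 1 N and height (world z) of the grasp point below 0.075 m).
It fails at once if a bystander is shoved more than 30 mm (distance of any of brayer, marker_black, spring_clamp_a, mug from where it was at the start of the episode above 0.03 m).
It also fails if it takes over 67 s, if anything falls off the work surface, if the arm or the gripper's body presses on something with over 40 N, if the wrist force passes 120 N, or if a joint passes its speed limit or range.

## Robot

A 6-joint arm with a two-finger parallel gripper is mounted at the origin on a cart in front of the work surface, level with it; the furniture and walls round the work are solid. World frame = base frame: x ahead of the robot, y to its left, z up, the work surface at z = 0. Lengths are in m, angles in rad, forces in N, time in s.
With the tool pointing down it reaches from about 0.275 to 0.725 m from the base axis. Payload 5.6 kg.
Tool frame: the origin (TCP) lies midway between the tips of the shut fingers; the grasp point (between the pads) lies 19 mm behind it; z points along the fingers, y is the line along which they close (so a half turn about z gives the same grasp; the last joint's range is limited). The gripper opens to 85 mm and grips with 20 to 120 N. Pads are 22 mm wide; open, the fingers measure 114 mm over their backs; the gripper's body (76 mm by 85 mm) begins 54 mm behind the grasp point. The pads swing forward as they close: fully open they stand 13 mm farther back than shut.
Start: joints at [-0.916, 0.255, 0.108, 0, -1.424, -0.285], TCP at [0.199, -0.513, 0.231] pointing down, gripper open.
Joint ranges: [-2.95, 2.95], [-1.21, 1.97], [-1.09, 1.5], [-2.87, 1.71], [-2.94, -0.07], [-3.05, 3.05]. Speed limits (rad/s): [2.57, 2.57, 3.14, 3.14, 3.14, 3.14].

## Interface

Orientations are given as a rotation vector (axis times angle).
In Python, from cell import bot gives the robot as it stands.
- The arm moves only by the tool servo_tool, never from a script. Its argument "increments" is a list of rows, each an object of numbers: "dx", "dy", "dz": the shift along the tool's x, y, z in m; "ax", "ay", "az": the turn, a rotation vector about the tool's x, y, z in rad. A call has 1 to 12 rows; each row is the pose to reach, as a shift and turn from the pose commanded when the call began, along the tool's axes at that moment; what a row does not reach only later rows make up. A row lasts 1/8 s, in which the tool goes at most 62.5 mm and 10.7 degrees, less where a joint would pass 70% of its speed; a pose out of reach is approached as far as the arm can. A call with a gripper value outside its range is refused whole. "jaw" is the closure, from -1 (fully open) to 1 (shut), so that 0 is half open, set as the call begins (left out, the last holds). The fingers move at their own pace and stop on an object; the grip force is fixed at half the most. Time passes only in rows, so rows that repeat a pose let the fingers close. It gives the time, the measured TCP pose, the force, the opening and the grip force at its end, in the units of the state.
- bot.read_state(): the state, without advancing time (a new reading comes with each control period).
- bot.get_image(name): name is "scene" or "top" or "wrist"; returns the picture (384x512x3 uint8, red, green, blue); there is no depth.
- bot.camera_model(name): a dict with "fx", "fy", "cx", "cy" (pixels), "eye" and "attitude" of the camera in the world. Camera axes: x right, y down, z forward; pixel columns grow to the right and rows downward; lengths in m; the calibration is good to about 2 mm. A picture is of the moment at which its call begins: read the wrist's pose just before it. camera_model takes no time and is no camera call; for the wrist camera it gives the pose at the moment of the call.
- bot.finish_job(): hands the job in; it is judged then, once.
The state is a dict: "clock": time; "joint_positions": joint angles; "qvel": joint speeds; "tau": joint torques, N m; "ee_pos": TCP position; "orientation": TCP orientation; "wrist_force": force on the tool from outside, world axes, zero at the start; "torque": the same for the moment, N m; "opening": opening from 0.0 (shut) to 1.0 (fully open); "grasp_force": force on a finger pad.
Only numpy, scipy, OpenCV 4.12 (cv2) and the standard library are available. Lean on these libraries where they do the work, as an engineer would, in place of code of your own. Each camera call takes 0.05 s, during which the arm holds its last target. There are 200 camera calls.

## Working session

There is one attempt and no reset: what is moved stays moved. The work goes in short steps, Python scripts to look and compute and a tool call to move; the robot and the scene stay as the last step left them, time stands still between calls to the robot, and variables do not carry over. Pictures are saved under pics/ and viewed, at most 10 in all, crops included, and the job is handed in when it is done.

Besides the shell and the picture viewer there is one more tool, called after ">>>" as name(argument=value, ...), one argument or row to a line, values as JSON. servo_tool: Moves the arm, as the interface text tells. Its arguments: {"type":"object","properties":{"increments":{"type":"array","items":{"type":"object","properties":{"dx":{"type":"number"},"dy":{"type":"number"},"dz":{"type":"number"},"ax":{"type":"number"},"ay":{"type":"number"},"az":{"type":"number"}}}},"jaw":{"type":"number"}},"required":["increments"]}

```bash
mkdir -p pics; ls
cat > h.py <<'E'
import numpy as np, cv2
from scipy.spatial.transform import Rotation as R
from cell import bot
def shot(n,f=None):
    m=bot.camera_model(n); im=bot.get_image(n)
    if f: cv2.imwrite('pics/'+f,im[:,:,::-1])
    return im,m
def rot(m):
    a=np.array(m['attitude'],float)
    return a if a.shape==(3,3) else (R.from_rotvec(a).as_matrix() if a.size==3 else R.from_quat(a).as_matrix())
def ray(m,u,v):
    d=rot(m)@np.array([(u-m['cx'])/m['fx'],(v-m['cy'])/m['fy'],1]); return np.array(m['eye']),d/np.linalg.norm(d)
def onz(m,u,v,z):
    e,d=ray(m,u,v); return e+d*(z-e[2])/d[2]
def proj(m,p):
    c=rot(m).T@(np.array(p)-np.array(m['eye'])); return np.array([m['fx']*c[0]/c[2]+m['cx'],m['fy']*c[1]/c[2]+m['cy']])
def tri(m1,p1,m2,p2):
    e1,d1=ray(m1,*p1);e2,d2=ray(m2,*p2)
    s=np.linalg.lstsq(np.c_[d1,-d2],e2-e1,rcond=None)[0]
    a,b=e1+s[0]*d1,e2+s[1]*d2
    return (a+b)/2,np.linalg.norm(a-b)
E
python3 - <<'E'
from h import *
a,m=shot('scene');b,n=shot('top')
c=np.vstack([a,b])
cv2.imwrite('pics/a.png',cv2.resize(np.hstack([a,b])[:,:,::-1],None,fx=.78,fy=.78))
cv2.imwrite('pics/scene.png',a[:,:,::-1]);cv2.imwrite('pics/top.png',b[:,:,::-1])
print(m,n,bot.read_state())
E
```

```text
pics
{'fx': 475.17446667956284, 'fy': 475.17446667956284, 'cx': 262.3032224066769, 'cy': 193.60703876720424, 'eye': array([-0.41979126, -1.12337513,  0.97385538]), 'attitude': array([-2.01527211,  0.85554653, -0.46511289])} {'fx': 479.52630224185543, 'fy': 479.52630224185543, 'cx': 266.1639596347392, 'cy': 189.24728818752214, 'eye': array([ 0.46128567, -0.20487222,  1.5211303 ]), 'attitude': array([-2.15867547,  2.19682857, -0.07347712])} {'clock': 0.1, 'joint_positions': array([-9.16397100e-01,  2.55683699e-01,  1.07118507e-01, -3.98092551e-04,
       -1.42390947e+00, -2.84624425e-01]), 'qvel': array([-0.0002114 , -0.00298649,  0.00173853,  0.00171489,  0.00074397,
       -0.00055855]), 'tau': array([-4.41248965e-03, -3.87605381e+01,  2.38471806e+01,  5.37805572e+00,
       -3.84759827e-03, -2.13499226e-05]), 'ee_pos': array([ 0.19866389, -0.51238528,  0.23048598]), 'orientation': array([ 5.77371662e-01, -3.08766493e+00, -2.63055462e-03]), 'wrist_force': array([ 0.19404438,  0.13868445, -0.01323648]), 'torque': array([ 0.01562042, -0.05177014,  0.00170864]), 'grasp_force': 0.0, 'opening': 0.9981972753678935}
```

View pics/top.png

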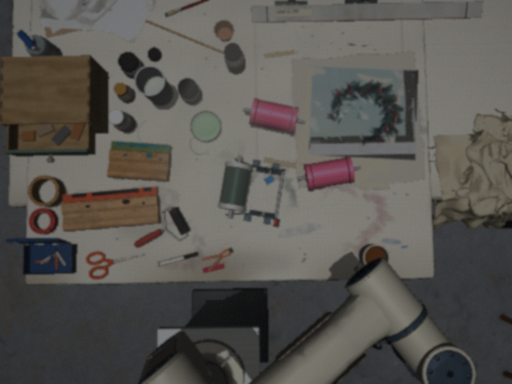

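View pics/scene.png

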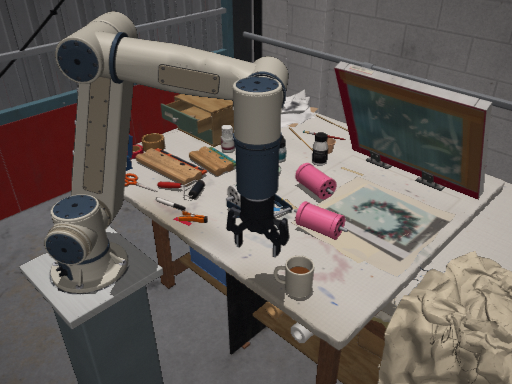

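The top view shows the green roller at about (236,186), and the rest to its right at about (262,192) with its mouth to the left. A red tip is at (276,222). Candidates for the ink roller are green (236,186), pink (274,115) and pink (330,173). I choose the green one and check it in a close crop.

Run:
```python
from h import *
b=cv2.imread('pics/top.png')
c=b[145:240,205:310]
cv2.imwrite('pics/c.png',cv2.resize(c,None,fx=6,fy=6,interpolation=cv2.INTER_CUBIC))
m=bot.camera_model('top')
for p in [(236,186),(262,192),(276,222),(274,115),(330,173)]: print(p,onz(m,*p,0.04).round(3))
```

```text
(236, 186) [ 0.587 -0.099  0.04 ]
(262, 192) [ 0.567 -0.179  0.04 ]
(276, 222) [ 0.474 -0.221  0.04 ]
(274, 115) [ 0.808 -0.221  0.04 ]
(330, 173) [ 0.622 -0.391  0.04 ]
```

View pics/c.png

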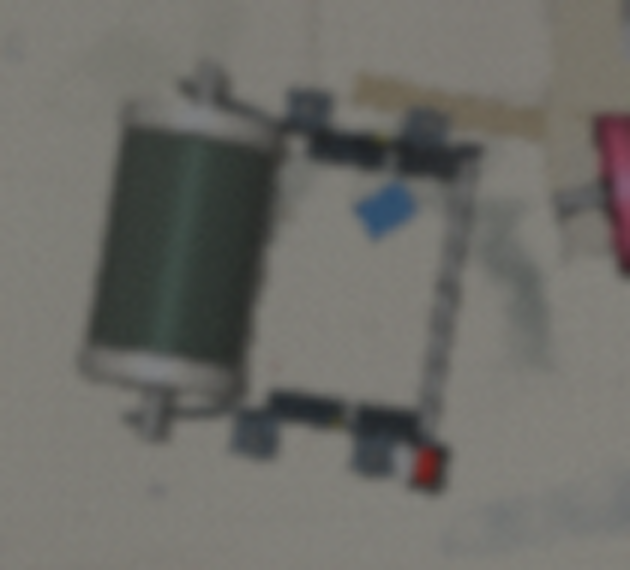

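Run:
```python
from h import *
m=bot.camera_model('top')
f=lambda u,v,z: onz(m,u/6+205-.4,v/6+145-.4,z)
s1,s2=f(208,75,.042),f(151,430,.042)
t1,t2=f(382,138,.028),f(348,420,.028)
print(s1,s2,np.linalg.norm(s1-s2)); print(t1,t2,np.linalg.norm(t1-t2))
O=(t1+t2)/2; y=t1-t2; a=np.arctan2(-y[0],y[1]);X=np.array([np.cos(a),np.sin(a)]);Y=np.array([-X[1],X[0]])
print('O',O,'rest yaw',a)
c=(s1+s2)/2; q=s1-s2; print('roller in rest',(c-O)[:2]@X,(c-O)[:2]@Y,'yaw rel',np.arctan2(-(q[:2]@X),q[:2]@Y))
r=f(425,465,.13);print('red',(r-O)[:2]@X,(r-O)[:2]@Y, r)
st=bot.read_state();w=bot.camera_model('wrist');Rt=R.from_rotvec(st['orientation']).as_matrix()
print('cam in tool',Rt.T@(w['eye']-st['ee_pos']),(Rt.T@rot(w)).round(3),w['fx']);print(Rt.round(3))
```

```text
[ 0.676901   -0.11016818  0.042     ] [ 0.4935758  -0.07850747  0.042     ] 0.18603905248547967
[ 0.64408253 -0.19976612  0.028     ] [ 0.49728614 -0.17957074  0.028     ] 0.14817906123497213
O [ 0.57068434 -0.18966843  0.028     ] rest yaw -1.7075122378858634
roller in rest -0.09642464420406914 0.0014256114382936445 yaw rel -0.03429959826569162
red 0.04152548877930985 -0.09339229865783705 [ 0.47250396 -0.21807797  0.13      ]
cam in tool [ 0.08140309 -0.00081161 -0.14193706] [[-0.001 -0.949 -0.315]
 [ 1.    -0.    -0.001]
 [ 0.001 -0.315  0.949]] 335.9436488369906
[[-0.932 -0.361 -0.001]
 [-0.361  0.932  0.002]
 [ 0.     0.002 -1.   ]]
```

>>> servo_tool(
  increments=[
    {"dx": -0.45,"dy": 0.214,"dz": 0.01,"az": 0.506},
    {"dx": -0.45,"dy": 0.214,"dz": 0.01,"az": 0.506},
    {"dx": -0.45,"dy": 0.214,"dz": 0.01,"az": 0.506},
    {"dx": -0.45,"dy": 0.214,"dz": 0.01,"az": 0.506},
    {"dx": -0.45,"dy": 0.214,"dz": 0.01,"az": 0.506},
    {"dx": -0.45,"dy": 0.214,"dz": 0.01,"az": 0.506},
    {"dx": -0.45,"dy": 0.214,"dz": 0.01,"az": 0.506},
    {"dx": -0.45,"dy": 0.214,"dz": 0.01,"az": 0.506},
    {"dx": -0.45,"dy": 0.214,"dz": 0.01,"az": 0.506},
    {"dx": -0.45,"dy": 0.214,"dz": 0.01,"az": 0.506},
    {"dx": -0.45,"dy": 0.214,"dz": 0.01,"az": 0.506},
  ],
  jaw=1,
)

```text
schema error: expected keys dx, dy, dz, ax, ay, az
```

Run:
```python
from h import *
s=bot.read_state();print(s['clock'],s['ee_pos'],R.from_rotvec(s['orientation']).as_matrix().round(3),s['wrist_force'],s['joint_positions'].round(2))
im,m=shot('wrist','w1.png')
cv2.imwrite('pics/w1b.png',cv2.convertScaleAbs(cv2.resize(im[:,:,::-1],(800,600),interpolation=cv2.INTER_CUBIC),alpha=1.6))
np.savez('w1.npz',**m)
```

```text
0.1 [ 0.19866389 -0.51238528  0.23048598] [[-0.932 -0.361 -0.001]
 [-0.361  0.932  0.002]
 [ 0.     0.002 -1.   ]] [ 0.19404438  0.13868445 -0.01323648] [-0.92  0.26  0.11 -0.   -1.42 -0.28]
```

View pics/w1b.png

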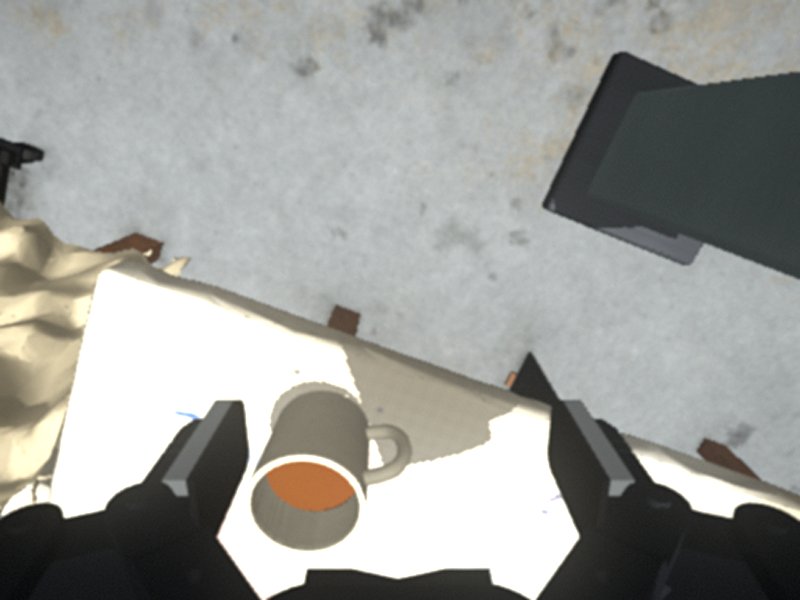

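The schema needs all six keys in every row. The wrist picture shows only the mug, at about (310,480), and the open fingers.

>>> servo_tool(
  increments=[
    {"dx": -0.477,"dy": 0.203,"dz": 0.01,"ax": 0,"ay": 0,"az": 0.506},
    {"dx": -0.477,"dy": 0.203,"dz": 0.01,"ax": 0,"ay": 0,"az": 0.506},
    {"dx": -0.477,"dy": 0.203,"dz": 0.01,"ax": 0,"ay": 0,"az": 0.506},
    {"dx": -0.477,"dy": 0.203,"dz": 0.01,"ax": 0,"ay": 0,"az": 0.506},
    {"dx": -0.477,"dy": 0.203,"dz": 0.01,"ax": 0,"ay": 0,"az": 0.506},
    {"dx": -0.477,"dy": 0.203,"dz": 0.01,"ax": 0,"ay": 0,"az": 0.506},
    {"dx": -0.477,"dy": 0.203,"dz": 0.01,"ax": 0,"ay": 0,"az": 0.506},
    {"dx": -0.477,"dy": 0.203,"dz": 0.01,"ax": 0,"ay": 0,"az": 0.506},
    {"dx": -0.477,"dy": 0.203,"dz": 0.01,"ax": 0,"ay": 0,"az": 0.506},
    {"dx": -0.477,"dy": 0.203,"dz": 0.01,"ax": 0,"ay": 0,"az": 0.506},
    {"dx": -0.477,"dy": 0.203,"dz": 0.01,"ax": 0,"ay": 0,"az": 0.506},
    {"dx": -0.477,"dy": 0.203,"dz": 0.01,"ax": 0,"ay": 0,"az": 0.506},
  ],
  jaw=1,
)

```text
clock: 1.65
ee_pos: [0.5696, -0.1519, 0.2216]
orientation: [0.216, 3.134, -0.0]
wrist_force: [-1.2, 0.2, 0.4]
opening: -0.002
grasp_force: 0.0
```

Run:
```python
from h import *
s=bot.read_state();print(s['clock'],s['ee_pos'],R.from_rotvec(s['orientation']).as_matrix().round(3),s['wrist_force'],s['joint_positions'].round(2),s['opening'])
im,m=shot('wrist','w2.png')
cv2.imwrite('pics/w2b.png',cv2.resize(im[:,:,::-1],(800,600),interpolation=cv2.INTER_CUBIC))
np.savez('w2.npz',**m)
```

```text
1.65 [ 0.56958548 -0.15194266  0.22157789] [[-0.991  0.137  0.   ]
 [ 0.137  0.991 -0.   ]
 [-0.    -0.    -1.   ]] [-1.21052918  0.24534239  0.43345862] [ 0.    0.34  0.2   0.   -1.43 -1.71] -0.0019405803668530975
```

View pics/w2b.png

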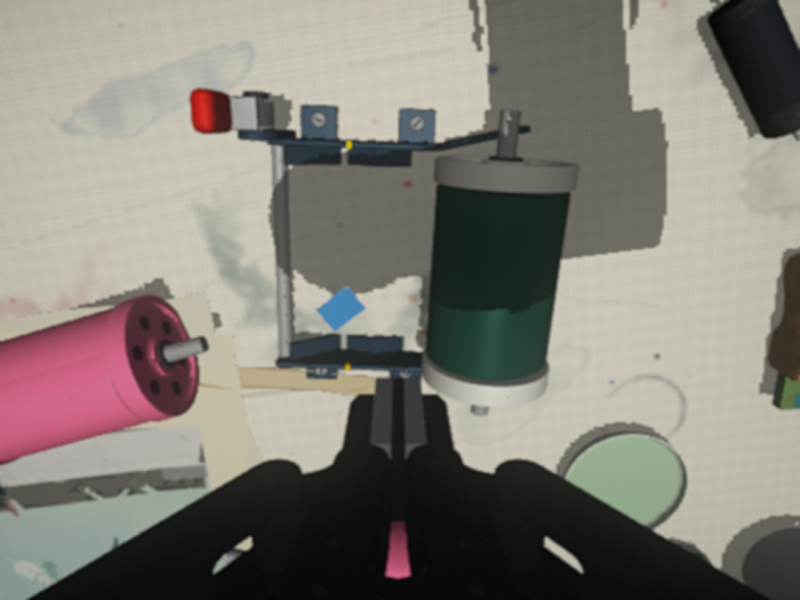

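The wrist picture shows yellow ticks at about (348,145) and (347,367) and roller stub ends at about (509,112) and (480,410). The keeper's red tip is at about (210,110), and the pink roller at lower left is left alone.

```bash
cat > meas.py <<'E'
from h import *
def yellow(im,lim=None):
    h=cv2.cvtColor(im,cv2.COLOR_RGB2HSV)
    k=cv2.inRange(h,(24,170,120),(34,255,255))
    n,l,s,c=cv2.connectedComponentsWithStats(k)
    return [(c[i].round(1),s[i][4]) for i in range(1,n) if s[i][4]>=3]
E
python3 - <<'E'
from meas import *
im=cv2.imread('pics/w2.png')[:,:,::-1];m=dict(np.load('w2.npz'))
print(yellow(im)); t=bot.camera_model('top')
k=.64
T1=np.array((347,367))*k-.2;T2=np.array((348,145))*k-.2
f=lambda u,v:np.array((u/6+205-.4,v/6+145-.4))
for n,a,b in [('t1',T1,f(382,138)),('t2',T2,f(348,420)),('s1',np.array((480,411))*k-.2,f(208,75)),('s2',np.array((510,111))*k-.2,f(151,430)),('red',np.array((211,110))*k-.2,f(428,465))]:
    print(n,tri(m,a,t,b))
z=lambda p,h:onz(m,*p,h)
t1,t2=z(T1,.028),z(T2,.028);s1,s2=z(np.array((480,411))*k-.2,.042),z(np.array((510,111))*k-.2,.042)
O=(t1+t2)/2; y=t1-t2; a=np.arctan2(-y[0],y[1]);X=np.array([np.cos(a),np.sin(a)]);Y=np.array([-X[1],X[0]])
c=(s1+s2)/2;q=s1-s2
print('O',O,a,np.linalg.norm(y),'roller',c,(c-O)[:2]@X,(c-O)[:2]@Y,np.linalg.norm(q),np.arctan2(-(q[:2]@X),q[:2]@Y))
E
```

```text
[(array([222.9,  91.9]), np.int32(16)), (array([222. , 234.8]), np.int32(5))]
t1 (array([ 0.64397311, -0.19969938,  0.02919894]), np.float64(0.0001598928094259837))
t2 (array([ 0.49811792, -0.17874366, -0.02050393]), np.float64(0.0006752554827941785))
s1 (array([ 0.67475414, -0.11204108,  0.05707765]), np.float64(0.0018151512230015414))
s2 (array([ 0.49190966, -0.08008518,  0.05812181]), np.float64(0.0026572042747956275))
red (array([ 0.47248421, -0.21954831,  0.12736365]), np.float64(3.308191852708758e-05))
O [ 0.57063231 -0.1869446   0.028     ] -1.743439981585158 0.1501013845793338 roller [ 0.58729196 -0.09429493  0.042     ] -0.0941342611434932 0.0004959449777080576 0.19629783389380173 -0.0039572137575444085
```

>>> servo_tool(
  increments=[
    {"dx": -0.0095,"dy": 0.07,"dz": 0.03,"ax": 0,"ay": 0,"az": 0.035},
    {"dx": -0.0095,"dy": 0.07,"dz": 0.08,"ax": 0,"ay": 0,"az": 0.035},
    {"dx": -0.0095,"dy": 0.07,"dz": 0.12,"ax": 0,"ay": 0,"az": 0.035},
    {"dx": -0.0095,"dy": 0.07,"dz": 0.132,"ax": 0,"ay": 0,"az": 0.035},
    {"dx": -0.0095,"dy": 0.07,"dz": 0.132,"ax": 0,"ay": 0,"az": 0.035},
    {"dx": -0.0095,"dy": 0.07,"dz": 0.132,"ax": 0,"ay": 0,"az": 0.035},
    {"dx": -0.0095,"dy": 0.07,"dz": 0.132,"ax": 0,"ay": 0,"az": 0.035},
  ],
)

```text
clock: 2.58
ee_pos: [0.5901, -0.0833, 0.091]
orientation: [0.269, 3.127, 0.001]
wrist_force: [-0.4, -0.7, 0.2]
opening: -0.0
grasp_force: 0.0
```

>>> servo_tool(
  increments=[
    {"dx": 0,"dy": 0,"dz": 0.004,"ax": 0,"ay": 0,"az": 0},
    {"dx": 0,"dy": 0,"dz": 0.007,"ax": 0,"ay": 0,"az": 0},
    {"dx": 0,"dy": 0,"dz": 0.007,"ax": 0,"ay": 0,"az": 0},
  ],
)

```text
clock: 2.95
ee_pos: [0.5888, -0.0831, 0.0818]
orientation: [-0.269, -3.129, 0.0]
wrist_force: [0.8, 0.1, 0.4]
opening: -0.001
grasp_force: 0.0
```

>>> servo_tool(
  increments=[
    {"dx": 0,"dy": 0,"dz": 0.001,"ax": 0,"ay": 0,"az": 0},
    {"dx": 0,"dy": 0,"dz": 0.001,"ax": 0,"ay": 0,"az": 0},
  ],
)

```text
clock: 3.2
ee_pos: [0.5891, -0.0831, 0.0812]
orientation: [-0.269, -3.13, 0.0]
wrist_force: [-0.3, -0.6, -0.3]
opening: -0.002
grasp_force: 0.0
```

>>> servo_tool(
  increments=[
    {"dx": 0,"dy": 0,"dz": 0.001,"ax": 0,"ay": 0,"az": 0},
    {"dx": 0,"dy": 0,"dz": 0.001,"ax": 0,"ay": 0,"az": 0},
  ],
)

```text
clock: 3.45
ee_pos: [0.5893, -0.0831, 0.0808]
orientation: [0.268, 3.13, -0.0]
wrist_force: [-1.1, 0.6, 4.1]
opening: 0.003
grasp_force: 1.9
```

>>> servo_tool(
  increments=[
    {"dx": 0,"dy": -0.004,"dz": 0,"ax": 0,"ay": 0,"az": 0},
    {"dx": 0,"dy": -0.009,"dz": 0,"ax": 0,"ay": 0,"az": 0},
    {"dx": 0,"dy": -0.012,"dz": 0,"ax": 0,"ay": 0,"az": 0},
  ],
)

```text
clock: 3.82
ee_pos: [0.587, -0.0954, 0.081]
orientation: [0.268, 3.13, -0.001]
wrist_force: [-2.5, 1.1, 6.3]
opening: 0.001
grasp_force: 3.0
```

>>> servo_tool(
  increments=[
    {"dx": 0,"dy": -0.006,"dz": -0.0003,"ax": 0,"ay": 0,"az": 0},
    {"dx": 0,"dy": -0.012,"dz": -0.0006,"ax": 0,"ay": 0,"az": 0},
    {"dx": 0,"dy": -0.016,"dz": -0.0006,"ax": 0,"ay": 0,"az": 0},
  ],
)

```text
clock: 4.2
ee_pos: [0.5841, -0.1111, 0.0807]
orientation: [-0.269, -3.13, -0.0]
wrist_force: [-1.6, -0.3, 1.4]
opening: -0.0
grasp_force: 0.9
```

```bash
cat > look.py <<'E'
from meas import *
import sys
n=sys.argv[1]; s=bot.read_state(); im,m=shot('wrist',n+'.png'); np.savez(n+'.npz',**m)
print(s['ee_pos'],s['wrist_force'])
h=cv2.cvtColor(im,cv2.COLOR_RGB2HSV)
g=cv2.inRange(h,(65,70,10),(95,255,130)); g=cv2.morphologyEx(g,cv2.MORPH_OPEN,np.ones((3,3)))
k,l,st,c=cv2.connectedComponentsWithStats(g); i=1+np.argmax(st[1:,4]); print('green',st[i],c[i]); print('yel',yellow(im))
E
python3 look.py w3
```

```text
[ 0.58411061 -0.11112358  0.08066311] [-1.62032387 -0.28506538  1.39574647]
green [  192   141   143   162 16321] [262.83034128 208.83358863]
yel [(array([118.3,  89.9]), np.int32(48))]
```

View pics/w3.png

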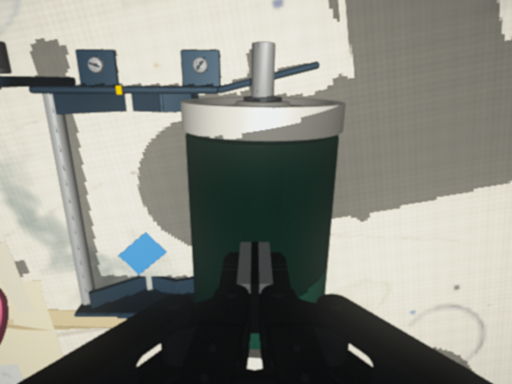

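The picture shows the near stub at (264,42), the tick at (118,90), and the roller rolled toward the mouth with the finger on its top.

```bash
cat >> look.py <<'E'
w2=dict(np.load('w2.npz')); t1=onz(w2,222,234.8,.028); t2=onz(w2,222.9,91.9,.028)
O=(t1+t2)/2; y=t1-t2; a=np.arctan2(-y[0],y[1]);X=np.array([np.cos(a),np.sin(a)]);Y=np.array([-X[1],X[0]])
print('O',O,'yaw',a)
def rest(p): return ((p-O)[:2]@X*1e3).round(1),((p-O)[:2]@Y*1e3).round(1)
M=(l==i); r0=st[i][1]
for r in (r0+8,r0+40):
    q=np.where(M[r])[0]; e1,d1=ray(m,q[0],r); e2,d2=ray(m,q[-1],r)
    # axis from silhouette tangents: bisector plane of the two rays, hit at axis height
    b=d1+d2; p=e1+b*(.042+ (0))*0+b*((.042-e1[2])/b[2]); print('axis at row',r,q[0],q[-1],rest(p))
print('tcp',rest(s['ee_pos']))
if len(sys.argv)>3: print('stub',rest(onz(m,float(sys.argv[2]),float(sys.argv[3]),.048)))
for yy in yellow(im): print('tick',rest(onz(m,*yy[0],.028)))
E
sed -i "s/s=bot.read_state(); im,m=shot('wrist',n+'.png')/s=bot.read_state(); im,m=shot('wrist',n+'.png')/" look.py
python3 look.py w4 264 42
```

```text
[ 0.58406404 -0.11142356  0.08065078] [-0.49416741 -0.34300906  2.21772344]
green [  192   142   144   161 16235] [263.54290114 208.86344318]
yel [(array([119.3,  90. ]), np.int32(51))]
O [ 0.57042055 -0.18665722  0.028     ] yaw -1.744953342054717
axis at row 150 214 333 (np.float64(-85.3), np.float64(-44.2))
axis at row 182 194 333 (np.float64(-80.2), np.float64(-26.0))
tcp (np.float64(-76.5), np.float64(0.4))
stub (np.float64(-79.8), np.float64(-97.6))
tick (np.float64(-0.2), np.float64(-75.0))
```

>>> servo_tool(
  increments=[
    {"dx": 0,"dy": -0.006,"dz": 0.0002,"ax": 0,"ay": 0,"az": 0},
    {"dx": 0,"dy": -0.014,"dz": 0.0004,"ax": 0,"ay": 0,"az": 0},
    {"dx": 0,"dy": -0.02,"dz": 0.0006,"ax": 0,"ay": 0,"az": 0},
  ],
)

```text
clock: 4.68
ee_pos: [0.581, -0.1309, 0.0801]
orientation: [0.269, 3.13, 0.0]
wrist_force: [0.2, -0.7, 0.3]
opening: 0.001
grasp_force: 0.0
```

```bash
python3 look.py w5|tail -5
```

```text
O [ 0.57042055 -0.18665722  0.028     ] yaw -1.744953342054717
axis at row 149 224 354 (np.float64(-73.6), np.float64(-44.6))
axis at row 181 209 351 (np.float64(-69.3), np.float64(-26.5))
tcp (np.float64(-56.7), np.float64(0.7))
tick (np.float64(-0.1), np.float64(-75.1))
```

>>> servo_tool(
  increments=[
    {"dx": 0,"dy": 0,"dz": -0.006,"ax": 0,"ay": 0,"az": 0},
    {"dx": 0,"dy": 0.012,"dz": -0.007,"ax": 0,"ay": 0,"az": 0},
    {"dx": 0,"dy": 0.024,"dz": -0.007,"ax": 0,"ay": 0,"az": 0},
    {"dx": 0,"dy": 0.024,"dz": -0.003,"ax": 0,"ay": 0,"az": 0},
    {"dx": 0,"dy": 0.024,"dz": -0.001,"ax": 0,"ay": 0,"az": 0},
  ],
)

```text
clock: 5.35
ee_pos: [0.5848, -0.1064, 0.0807]
orientation: [-0.268, -3.129, 0.0]
wrist_force: [-0.8, 0.0, 0.5]
opening: -0.0
grasp_force: 0.0
```

```bash
python3 look.py w6|tail -5
```

```text
O [ 0.57042055 -0.18665722  0.028     ] yaw -1.744953342054717
axis at row 152 204 292 (np.float64(-76.9), np.float64(-43.3))
axis at row 184 169 298 (np.float64(-69.1), np.float64(-25.0))
tcp (np.float64(-81.6), np.float64(0.2))
tick (np.float64(-0.2), np.float64(-75.0))
```

>>> servo_tool(
  increments=[
    {"dx": 0,"dy": 0,"dz": 0.001,"ax": 0,"ay": 0,"az": 0},
    {"dx": 0,"dy": 0,"dz": 0.001,"ax": 0,"ay": 0,"az": 0},
  ],
)

```text
clock: 5.65
ee_pos: [0.5849, -0.1069, 0.0802]
orientation: [-0.269, -3.13, 0.0]
wrist_force: [0.2, -0.3, 0.6]
opening: 0.001
grasp_force: 0.0
```

>>> servo_tool(
  increments=[
    {"dx": 0,"dy": 0,"dz": 0.0008,"ax": 0,"ay": 0,"az": 0},
    {"dx": 0,"dy": 0,"dz": 0.0008,"ax": 0,"ay": 0,"az": 0},
  ],
)

```text
clock: 5.9
ee_pos: [0.5851, -0.1068, 0.0797]
orientation: [0.269, 3.13, -0.0]
wrist_force: [-0.1, 1.0, 1.3]
opening: -0.001
grasp_force: 0.6
```

>>> servo_tool(
  increments=[
    {"dx": 0,"dy": 0,"dz": 0.0006,"ax": 0,"ay": 0,"az": 0},
    {"dx": 0,"dy": 0,"dz": 0.0006,"ax": 0,"ay": 0,"az": 0},
  ],
)

```text
clock: 6.15
ee_pos: [0.5852, -0.1068, 0.0796]
orientation: [0.268, 3.129, -0.0]
wrist_force: [-1.9, 0.2, 4.7]
opening: -0.005
grasp_force: 2.4
```

>>> servo_tool(
  increments=[
    {"dx": 0,"dy": -0.005,"dz": 0,"ax": 0,"ay": 0,"az": 0},
    {"dx": 0,"dy": -0.011,"dz": -0.0002,"ax": 0,"ay": 0,"az": 0},
    {"dx": 0,"dy": -0.016,"dz": -0.0002,"ax": 0,"ay": 0,"az": 0},
  ],
)

```text
clock: 6.52
ee_pos: [0.5823, -0.1229, 0.0806]
orientation: [0.268, 3.129, -0.001]
wrist_force: [-4.5, 1.2, 10.3]
opening: -0.004
grasp_force: 5.4
```

>>> servo_tool(
  increments=[
    {"dx": 0,"dy": -0.001,"dz": -0.0014,"ax": 0,"ay": 0,"az": 0},
    {"dx": 0,"dy": -0.005,"dz": -0.0014,"ax": 0,"ay": 0,"az": 0},
    {"dx": 0,"dy": -0.009,"dz": -0.0016,"ax": 0,"ay": 0,"az": 0},
  ],
)

```text
clock: 6.9
ee_pos: [0.5807, -0.1316, 0.0809]
orientation: [0.268, 3.13, -0.0]
wrist_force: [-2.0, 1.1, 5.4]
opening: 0.0
grasp_force: 2.5
```

>>> servo_tool(
  increments=[
    {"dx": 0,"dy": -0.004,"dz": -0.0001,"ax": 0,"ay": 0,"az": 0},
    {"dx": 0,"dy": -0.008,"dz": -0.0002,"ax": 0,"ay": 0,"az": 0},
    {"dx": 0,"dy": -0.01,"dz": -0.0003,"ax": 0,"ay": 0,"az": 0},
  ],
)

```text
clock: 7.28
ee_pos: [0.5789, -0.1415, 0.0812]
orientation: [-0.269, -3.13, 0.0]
wrist_force: [-1.9, 2.0, 5.9]
opening: 0.001
grasp_force: 3.0
```

```bash
python3 look.py w7|tail -5
```

```text
O [ 0.57042055 -0.18665722  0.028     ] yaw -1.744953342054717
axis at row 151 227 326 (np.float64(-56.6), np.float64(-43.4))
axis at row 183 192 330 (np.float64(-48.3), np.float64(-25.1))
tcp (np.float64(-45.9), np.float64(0.6))
tick (np.float64(-0.1), np.float64(-75.2))
```

>>> servo_tool(
  increments=[
    {"dx": 0,"dy": 0,"dz": -0.004,"ax": 0,"ay": 0,"az": 0},
    {"dx": 0,"dy": 0.005,"dz": -0.008,"ax": 0,"ay": 0,"az": 0},
    {"dx": 0,"dy": 0.022,"dz": -0.008,"ax": 0,"ay": 0,"az": 0},
    {"dx": 0,"dy": 0.022,"dz": -0.004,"ax": 0,"ay": 0,"az": 0},
    {"dx": 0,"dy": 0.022,"dz": -0.002,"ax": 0,"ay": 0,"az": 0},
  ],
)

```text
clock: 7.95
ee_pos: [0.5826, -0.119, 0.0824]
orientation: [-0.267, -3.129, 0.0]
wrist_force: [-0.0, -0.3, -0.9]
opening: -0.001
grasp_force: 0.0
```

```bash
python3 look.py w8|tail -5
python3 - <<'E'
import numpy as np
r=40.2
def h(x): return 42 if x<-47 else (42+(x+47)*.325 if x<-30 else 7.5+np.sqrt(42**2-(x+17)**2))
x=-49.;xf=x-19;p=0
for X in np.arange(-49,-13.9,.1):
    if p: 
        d=np.hypot(.1,h(X)-h(X-.1)); xf+=.1+d*r/42
    p=1
    s=xf-X; sc=np.sign(s)*max(abs(s)-6.5,0)
    if abs((X+49)%2.5)<.05: print(round(X,1),'travel',round(xf+68,1),'s',round(s,1),'z',round(h(X)+np.sqrt(r*r-sc*sc),2))
E
```

```text
O [ 0.57042055 -0.18665722  0.028     ] yaw -1.744953342054717
axis at row 153 197 286 (np.float64(-60.5), np.float64(-42.4))
axis at row 185 169 292 (np.float64(-54.4), np.float64(-23.9))
tcp (np.float64(-68.8), np.float64(0.2))
tick (np.float64(-0.1), np.float64(-75.0))
-49.0 travel 0.0 s -19.0 z 80.21
-46.5 travel 4.9 s -16.6 z 81.08
-44.0 travel 9.9 s -14.1 z 82.46
-41.5 travel 14.9 s -11.6 z 83.67
-39.0 travel 20.0 s -9.0 z 84.72
-36.5 travel 25.0 s -6.5 z 85.61
-34.0 travel 30.0 s -4.0 z 86.43
-31.5 travel 35.0 s -1.5 z 87.24
-29.0 travel 40.0 s 1.0 z 87.95
-26.5 travel 45.0 s 3.5 z 88.61
-24.0 travel 50.0 s 6.0 z 89.11
-21.5 travel 54.9 s 8.4 z 89.41
-19.0 travel 59.8 s 10.8 z 89.43
-16.5 travel 64.7 s 13.2 z 89.14
-14.0 travel 69.6 s 15.6 z 88.56
```

View pics/w8.png

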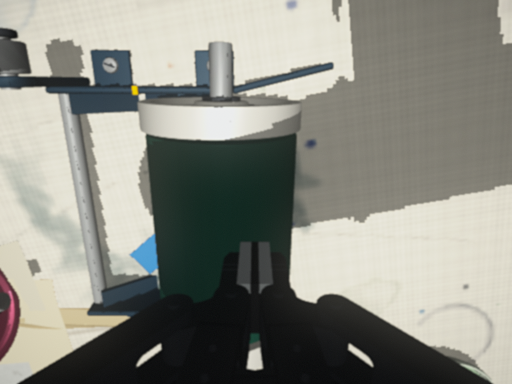

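The near stub end is now at (221,42), and the wheel stands between the cheeks.

```bash
python3 look.py w9 221 42|tail -3
```

```text
tcp (np.float64(-68.5), np.float64(0.1))
stub (np.float64(-51.0), np.float64(-98.0))
tick (np.float64(-0.1), np.float64(-75.2))
```

>>> servo_tool(
  increments=[
    {"dx": 0,"dy": 0,"dz": 0.0015,"ax": 0,"ay": 0,"az": 0},
    {"dx": 0,"dy": 0,"dz": 0.0015,"ax": 0,"ay": 0,"az": 0},
  ],
)

```text
clock: 8.3
ee_pos: [0.5827, -0.1197, 0.0814]
orientation: [-0.269, -3.13, 0.0]
wrist_force: [0.2, -0.6, 0.3]
opening: 0.001
grasp_force: 0.0
```

>>> servo_tool(
  increments=[
    {"dx": 0,"dy": 0,"dz": 0.001,"ax": 0,"ay": 0,"az": 0},
    {"dx": 0,"dy": 0,"dz": 0.001,"ax": 0,"ay": 0,"az": 0},
  ],
)

```text
clock: 8.55
ee_pos: [0.5828, -0.1196, 0.0804]
orientation: [-0.269, -3.13, -0.0]
wrist_force: [0.1, 0.4, 0.5]
opening: -0.002
grasp_force: 0.0
```

>>> servo_tool(
  increments=[
    {"dx": 0,"dy": 0,"dz": 0.0006,"ax": 0,"ay": 0,"az": 0},
    {"dx": 0,"dy": 0,"dz": 0.0006,"ax": 0,"ay": 0,"az": 0},
  ],
)

```text
clock: 8.8
ee_pos: [0.5829, -0.1195, 0.08]
orientation: [0.268, 3.13, -0.0]
wrist_force: [0.4, 0.5, 0.8]
opening: -0.001
grasp_force: 0.3
```

>>> servo_tool(
  increments=[
    {"dx": 0,"dy": -0.001,"dz": 0.0006,"ax": 0,"ay": 0,"az": 0},
    {"dx": 0,"dy": -0.005,"dz": 0.0003,"ax": 0,"ay": 0,"az": 0},
    {"dx": 0,"dy": -0.008,"dz": 0,"ax": 0,"ay": 0,"az": 0},
  ],
)

```text
clock: 9.18
ee_pos: [0.5816, -0.127, 0.081]
orientation: [0.268, 3.129, 0.001]
wrist_force: [-3.4, 4.6, 9.6]
opening: 0.003
grasp_force: 4.9
```

>>> servo_tool(
  increments=[
    {"dx": 0,"dy": -0.003,"dz": -0.0014,"ax": 0,"ay": 0,"az": 0},
    {"dx": 0,"dy": -0.007,"dz": -0.0025,"ax": 0,"ay": 0,"az": 0},
    {"dx": 0,"dy": -0.01,"dz": -0.0033,"ax": 0,"ay": 0,"az": 0},
  ],
)

```text
clock: 9.55
ee_pos: [0.5796, -0.1372, 0.0836]
orientation: [0.268, 3.13, 0.001]
wrist_force: [-2.4, 1.8, 4.5]
opening: -0.001
grasp_force: 2.6
```

```bash
python3 look.py w10|tail -4
```

```text
axis at row 152 207 302 (np.float64(-49.2), np.float64(-42.4))
axis at row 184 177 309 (np.float64(-42.9), np.float64(-23.8))
tcp (np.float64(-50.3), np.float64(0.4))
tick (np.float64(-0.0), np.float64(-75.2))
```

>>> servo_tool(
  increments=[
    {"dx": 0,"dy": -0.003,"dz": -0.0003,"ax": 0,"ay": 0,"az": 0},
    {"dx": 0,"dy": -0.007,"dz": -0.001,"ax": 0,"ay": 0,"az": 0},
    {"dx": 0,"dy": -0.01,"dz": -0.0016,"ax": 0,"ay": 0,"az": 0},
  ],
)

```text
clock: 9.98
ee_pos: [0.5778, -0.1471, 0.0855]
orientation: [-0.268, -3.13, -0.0]
wrist_force: [-4.2, 3.6, 7.6]
opening: 0.003
grasp_force: 3.7
```

>>> servo_tool(
  increments=[
    {"dx": 0,"dy": -0.003,"dz": -0.0006,"ax": 0,"ay": 0,"az": 0},
    {"dx": 0,"dy": -0.007,"dz": -0.0013,"ax": 0,"ay": 0,"az": 0},
    {"dx": 0,"dy": -0.01,"dz": -0.0018,"ax": 0,"ay": 0,"az": 0},
  ],
)

```text
clock: 10.35
ee_pos: [0.5761, -0.157, 0.0873]
orientation: [0.268, 3.13, 0.0]
wrist_force: [-3.2, 4.2, 7.2]
opening: -0.001
grasp_force: 3.6
```

```bash
python3 look.py w11|tail -4
```

```text
axis at row 151 219 325 (np.float64(-38.7), np.float64(-42.3))
axis at row 183 191 327 (np.float64(-31.6), np.float64(-23.4))
tcp (np.float64(-30.2), np.float64(0.5))
tick (np.float64(-0.2), np.float64(-75.1))
```

>>> servo_tool(
  increments=[
    {"dx": 0,"dy": -0.003,"dz": -0.0004,"ax": 0,"ay": 0,"az": 0},
    {"dx": 0,"dy": -0.007,"dz": -0.0009,"ax": 0,"ay": 0,"az": 0},
    {"dx": 0,"dy": -0.01,"dz": -0.0012,"ax": 0,"ay": 0,"az": 0},
  ],
)

```text
clock: 10.78
ee_pos: [0.5744, -0.1671, 0.0886]
orientation: [0.268, 3.13, -0.0]
wrist_force: [-2.8, 2.2, 7.6]
opening: 0.003
grasp_force: 3.6
```

>>> servo_tool(
  increments=[
    {"dx": 0,"dy": -0.003,"dz": -0.0003,"ax": 0,"ay": 0,"az": 0},
    {"dx": 0,"dy": -0.007,"dz": -0.0005,"ax": 0,"ay": 0,"az": 0},
    {"dx": 0,"dy": -0.01,"dz": -0.0006,"ax": 0,"ay": 0,"az": 0},
  ],
)

```text
clock: 11.15
ee_pos: [0.5726, -0.1773, 0.0889]
orientation: [-0.269, -3.13, 0.001]
wrist_force: [-1.7, 0.1, 4.4]
opening: -0.001
grasp_force: 2.4
```

>>> servo_tool(
  increments=[
    {"dx": 0,"dy": -0.004,"dz": 0.0002,"ax": 0,"ay": 0,"az": 0},
    {"dx": 0,"dy": -0.009,"dz": 0.0006,"ax": 0,"ay": 0,"az": 0},
    {"dx": 0,"dy": -0.014,"dz": 0.0012,"ax": 0,"ay": 0,"az": 0},
  ],
)

```text
clock: 11.52
ee_pos: [0.5702, -0.1912, 0.0873]
orientation: [-0.269, -3.13, 0.001]
wrist_force: [-2.4, -0.7, 4.4]
opening: -0.003
grasp_force: 2.1
```

```bash
python3 look.py w12|tail -4
```

```text
axis at row 154 235 355 (np.float64(-16.5), np.float64(-40.5))
axis at row 186 221 358 (np.float64(-14.0), np.float64(-21.5))
tcp (np.float64(4.5), np.float64(0.6))
tick (np.float64(0.1), np.float64(-74.9))
```

>>> servo_tool(
  increments=[
    {"dx": 0,"dy": -0.004,"dz": 0.0002,"ax": 0,"ay": 0,"az": 0},
    {"dx": 0,"dy": -0.009,"dz": 0.001,"ax": 0,"ay": 0,"az": 0},
    {"dx": 0,"dy": -0.012,"dz": -0.003,"ax": 0,"ay": 0,"az": 0},
    {"dx": 0,"dy": -0.014,"dz": -0.015,"ax": 0,"ay": 0,"az": 0},
    {"dx": 0,"dy": -0.014,"dz": -0.015,"ax": 0,"ay": 0,"az": 0},
  ],
)

```text
clock: 12.2
ee_pos: [0.5693, -0.2045, 0.1039]
orientation: [0.268, 3.127, -0.001]
wrist_force: [-0.0, -0.6, 0.1]
opening: -0.004
grasp_force: 0.0
```

```bash
python3 look.py w13|tail -4
```

```text
O [ 0.57042055 -0.18665722  0.028     ] yaw -1.744953342054717
axis at row 140 244 340 (np.float64(-3.4), np.float64(-44.0))
axis at row 172 226 348 (np.float64(-0.8), np.float64(-23.8))
tcp (np.float64(17.8), np.float64(2.0))
```

View pics/w13.png

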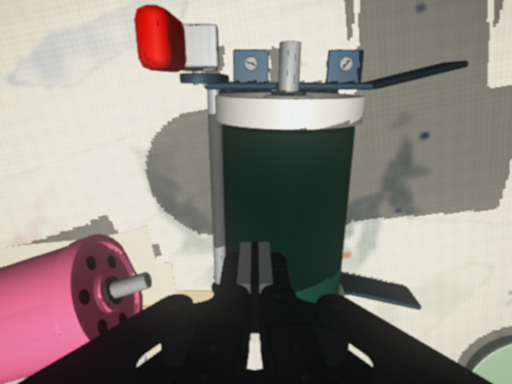

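The roller appears seated, with the stub at (289,42) midway between the brackets. The keeper's red tip is at about (160,38), still open.

Run:
```python
from h import *
def red(f):
    h=cv2.cvtColor(cv2.imread(f),cv2.COLOR_BGR2HSV);k=cv2.inRange(h,(0,180,80),(5,255,255))|cv2.inRange(h,(175,200,80),(180,255,255))
    n,l,s,c=cv2.connectedComponentsWithStats(k);i=1+np.argmax(s[1:,4]);return c[i],s[i]
M={n:dict(np.load(n+'.npz')) for n in('w2','w13')}
c2,s2=red('pics/w2.png');c3,s3=red('pics/w13.png');print(c2,s2,c3,s3)
p,e=tri(M['w2'],c2,M['w13'],c3)
O=np.array([.57042,-.18666]);a=-1.74495;X=np.array([np.cos(a),np.sin(a)]);Y=np.array([-X[1],X[0]])
print(p,e,'rest',(p[:2]-O)@X,(p[:2]-O)@Y)
q=onz(M['w13'],289,42,.052);print('stub',(q[:2]-O)@X,(q[:2]-O)@Y)
s=bot.read_state();Rt=R.from_rotvec(s['orientation']).as_matrix();print(Rt.round(3))
def tgt(x,y,z):
    w=np.r_[O+X*x+Y*y,z]; return w.round(4),(Rt.T@(w-s['ee_pos'])).round(4)
print(tgt(.095,-.094,.2),tgt(.095,-.094,.12))
```

```text
[129.93641618  70.30924855] [123  58  15  26 346] [154.14713095  36.92545365] [ 135    6   39   64 2039]
[ 0.47330127 -0.21728406  0.14315562] 0.00018350976137347384 rest 0.04698904067833337 -0.09034329528291245
stub 0.0008550688381411966 -0.09767120225995353
[[-0.985  0.17   0.002]
 [ 0.17   0.985 -0.   ]
 [-0.002  0.    -1.   ]]
(array([ 0.4614, -0.2639,  0.2   ]), array([ 0.0955, -0.0771, -0.0971])) (array([ 0.4614, -0.2639,  0.12  ]), array([ 0.0957, -0.0771, -0.0171]))
```

>>> servo_tool(
  increments=[
    {"dx": 0,"dy": 0,"dz": -0.06,"ax": 0,"ay": 0,"az": 0},
    {"dx": 0,"dy": -0.02,"dz": -0.1,"ax": 0,"ay": 0,"az": 0},
    {"dx": 0.04,"dy": -0.06,"dz": -0.1,"ax": 0,"ay": 0,"az": 0},
    {"dx": 0.08,"dy": -0.077,"dz": -0.1,"ax": 0,"ay": 0,"az": 0},
    {"dx": 0.0957,"dy": -0.077,"dz": -0.1,"ax": 0,"ay": 0,"az": 0},
    {"dx": 0.0957,"dy": -0.077,"dz": -0.08,"ax": 0,"ay": 0,"az": 0},
    {"dx": 0.0957,"dy": -0.077,"dz": -0.04,"ax": 0,"ay": 0,"az": 0},
    {"dx": 0.0957,"dy": -0.077,"dz": -0.017,"ax": 0,"ay": 0,"az": 0},
    {"dx": 0.0957,"dy": -0.077,"dz": -0.017,"ax": 0,"ay": 0,"az": 0},
  ],
)

```text
clock: 13.38
ee_pos: [0.4594, -0.2632, 0.1175]
orientation: [-0.268, -3.126, -0.002]
wrist_force: [-0.4, -0.4, -0.5]
opening: -0.001
grasp_force: 0.0
```

Run:
```python
from h import *
O=np.array([.57042,-.18666]);a=-1.74495;X=np.array([np.cos(a),np.sin(a)]);Y=np.array([-X[1],X[0]])
s=bot.read_state();Rt=R.from_rotvec(s['orientation']).as_matrix();p=s['ee_pos']
print(s['clock'],p,(p[:2]-O)@X,(p[:2]-O)@Y,s['wrist_force'])
w=.010;rho=.072
for th in (1.45,1.3,1.1,.9,.7,.5,.35,.2,.1,0,-.03):
    x=.048-rho*np.cos(th)+.006*np.sin(th)+w; z=.059+rho*np.sin(th)+.006*np.cos(th)
    d=Rt.T@(np.r_[O+X*x+Y*-.094,z]-p); print(th,round(x,4),round(z,4),d.round(4))
im,m=shot('wrist','w14.png');np.savez('w14.npz',**m)
```

```text
13.375 [ 0.45943459 -0.26323569  0.11749384] 0.09464833601609694 -0.09603796900637032 [-0.36854713 -0.37741045 -0.48558491]
1.45 0.0553 0.1312 [-0.0021  0.0394 -0.0137]
1.3 0.0445 0.13 [-0.0021  0.0501 -0.0125]
1.1 0.0307 0.1259 [-0.0022  0.064  -0.0084]
0.9 0.0179 0.1191 [-0.0023  0.0767 -0.0016]
0.7 0.0068 0.11 [-0.0023  0.0878  0.0076]
0.5 -0.0023 0.0988 [-0.0024  0.0969  0.0188]
0.35 -0.0076 0.0893 [-0.0025  0.1022  0.0282]
0.2 -0.0114 0.0792 [-0.0025  0.106   0.0384]
0.1 -0.013 0.0722 [-0.0025  0.1077  0.0454]
0 -0.014 0.065 [-0.0026  0.1086  0.0526]
-0.03 -0.0141 0.0628 [-0.0026  0.1087  0.0547]
```

View pics/w14.png

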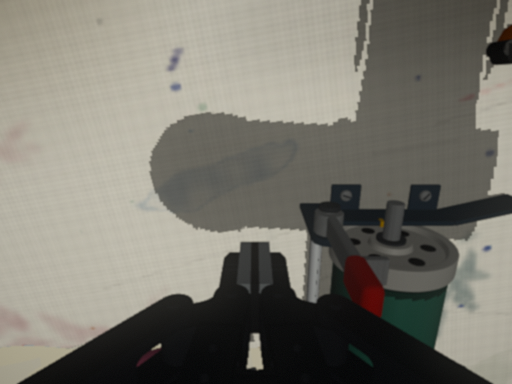

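The picture shows the fingers at (255,260) behind the upright keeper, whose red tip is at (365,290); the way to push it down is clear.

>>> servo_tool(
  increments=[
    {"dx": -0.002,"dy": 0.02,"dz": -0.0,"ax": 0,"ay": 0,"az": 0},
    {"dx": -0.002,"dy": 0.034,"dz": -0.008,"ax": 0,"ay": 0,"az": 0},
    {"dx": -0.002,"dy": 0.044,"dz": -0.012,"ax": 0,"ay": 0,"az": 0},
    {"dx": -0.002,"dy": 0.05,"dz": -0.0125,"ax": 0,"ay": 0,"az": 0},
    {"dx": -0.002,"dy": 0.057,"dz": -0.0105,"ax": 0,"ay": 0,"az": 0},
    {"dx": -0.002,"dy": 0.064,"dz": -0.0085,"ax": 0,"ay": 0,"az": 0},
    {"dx": -0.002,"dy": 0.0705,"dz": -0.005,"ax": 0,"ay": 0,"az": 0},
    {"dx": -0.002,"dy": 0.077,"dz": -0.0015,"ax": 0,"ay": 0,"az": 0},
    {"dx": -0.002,"dy": 0.077,"dz": -0.0015,"ax": 0,"ay": 0,"az": 0},
  ],
)

```text
clock: 14.55
ee_pos: [0.4755, -0.1877, 0.1201]
orientation: [-0.268, -3.129, -0.001]
wrist_force: [-0.8, 0.5, 0.3]
opening: 0.0
grasp_force: 0.0
```

>>> servo_tool(
  increments=[
    {"dx": 0,"dy": 0.006,"dz": 0.0045,"ax": 0,"ay": 0,"az": 0},
    {"dx": 0,"dy": 0.011,"dz": 0.009,"ax": 0,"ay": 0,"az": 0},
    {"dx": 0,"dy": 0.016,"dz": 0.015,"ax": 0,"ay": 0,"az": 0},
    {"dx": 0,"dy": 0.02,"dz": 0.0205,"ax": 0,"ay": 0,"az": 0},
    {"dx": 0,"dy": 0.025,"dz": 0.03,"ax": 0,"ay": 0,"az": 0},
    {"dx": 0,"dy": 0.027,"dz": 0.035,"ax": 0,"ay": 0,"az": 0},
    {"dx": 0,"dy": 0.029,"dz": 0.04,"ax": 0,"ay": 0,"az": 0},
    {"dx": 0,"dy": 0.029,"dz": 0.04,"ax": 0,"ay": 0,"az": 0},
  ],
)

```text
clock: 15.55
ee_pos: [0.4804, -0.1596, 0.0801]
orientation: [-0.268, -3.129, -0.0]
wrist_force: [0.2, -0.0, 0.6]
opening: 0.003
grasp_force: 0.0
```

>>> servo_tool(
  increments=[
    {"dx": 0,"dy": 0.001,"dz": 0.004,"ax": 0,"ay": 0,"az": 0},
    {"dx": 0,"dy": 0.002,"dz": 0.008,"ax": 0,"ay": 0,"az": 0},
    {"dx": 0,"dy": 0.002,"dz": 0.012,"ax": 0,"ay": 0,"az": 0},
    {"dx": 0,"dy": 0.002,"dz": 0.012,"ax": 0,"ay": 0,"az": 0},
  ],
)

```text
clock: 16.05
ee_pos: [0.4808, -0.1578, 0.0683]
orientation: [-0.269, -3.129, 0.0]
wrist_force: [0.5, 0.5, 0.3]
opening: -0.0
grasp_force: 0.0
```

>>> servo_tool(
  increments=[
    {"dx": 0,"dy": 0,"dz": 0.002,"ax": 0,"ay": 0,"az": 0},
    {"dx": 0,"dy": 0,"dz": 0.004,"ax": 0,"ay": 0,"az": 0},
    {"dx": 0,"dy": 0,"dz": 0.004,"ax": 0,"ay": 0,"az": 0},
  ],
)

```text
clock: 16.42
ee_pos: [0.4812, -0.1577, 0.065]
orientation: [0.268, 3.13, 0.0]
wrist_force: [-1.0, 0.9, 3.9]
opening: -0.002
grasp_force: 2.0
```

Run:
```python
from h import *
im,m=shot('wrist','w15.png');np.savez('w15.npz',**m)
```

```text
(no output)
```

View pics/w15.png

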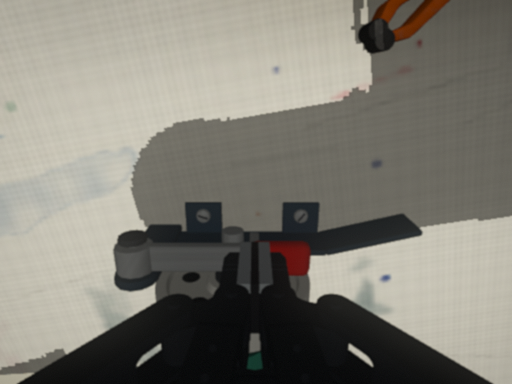

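The keeper lies level over the stub, with the red tip at about (290,258) and the finger on top of it. One firm press, then back off.

>>> servo_tool(
  increments=[
    {"dx": 0,"dy": 0,"dz": 0.001,"ax": 0,"ay": 0,"az": 0},
    {"dx": 0,"dy": 0,"dz": 0.001,"ax": 0,"ay": 0,"az": 0},
    {"dx": 0,"dy": 0,"dz": 0.001,"ax": 0,"ay": 0,"az": 0},
  ],
)

```text
clock: 16.85
ee_pos: [0.4812, -0.1577, 0.0648]
orientation: [0.268, 3.129, -0.0]
wrist_force: [-3.9, 3.2, 10.5]
opening: 0.001
grasp_force: 5.4
```

>>> servo_tool(
  increments=[
    {"dx": 0,"dy": 0,"dz": -0.01,"ax": 0,"ay": 0,"az": 0},
    {"dx": 0,"dy": 0,"dz": -0.05,"ax": 0,"ay": 0,"az": 0},
    {"dx": 0,"dy": 0,"dz": -0.11,"ax": 0,"ay": 0,"az": 0},
    {"dx": -0.07,"dy": 0,"dz": -0.15,"ax": 0,"ay": 0,"az": 0},
    {"dx": -0.08,"dy": 0.005,"dz": -0.155,"ax": 0,"ay": 0,"az": 0},
    {"dx": -0.08,"dy": 0.005,"dz": -0.155,"ax": 0,"ay": 0,"az": 0},
    {"dx": -0.08,"dy": 0.005,"dz": -0.155,"ax": 0,"ay": 0,"az": 0},
  ],
)

```text
clock: 17.73
ee_pos: [0.5601, -0.1664, 0.218]
orientation: [-0.269, -3.129, -0.0]
wrist_force: [0.0, 0.7, -0.5]
opening: 0.002
grasp_force: 0.0
```

Run:
```python
from h import *
s=bot.read_state();im,m=shot('wrist','w16.png');np.savez('w16.npz',**m);print(s['clock'],s['ee_pos'],s['wrist_force'])
O=np.array([.57042,-.18666]);a=-1.74495;X=np.array([np.cos(a),np.sin(a)]);Y=np.array([-X[1],X[0]])
f=lambda p:[((p[:2]-O)@X).round(4),((p[:2]-O)@Y).round(4)]
h=cv2.cvtColor(im,cv2.COLOR_RGB2HSV);k=cv2.inRange(h,(0,180,80),(5,255,255))|cv2.inRange(h,(175,200,80),(180,255,255))
n,l,st,c=cv2.connectedComponentsWithStats(k);i=1+np.argmax(st[1:,4]);print('red',st[i],f(onz(m,*c[i],.062)),'left/right ends',f(onz(m,st[i][0],c[i][1],.065)),f(onz(m,st[i][0]+st[i][2],c[i][1],.065)))
# white wheels: expected pixels of axle ends, and profile of bright stub at far side
W=lambda x,y,z:np.r_[O+X*x+Y*y,z]
for y in(-.099,.099,-.071,.071): print(y,proj(m,W(0,y,.046)).round(1))
u,v=proj(m,W(0,.09,.046)); 
for y in (.085,.09,.095):
    A,B=proj(m,W(-.03,y,.046)),proj(m,W(.03,y,.046)); pts=[A+(B-A)*t for t in np.linspace(0,1,31)]
    print('far stub profile',[int(im[int(round(q[1])),int(round(q[0]))].mean()) if 0<=q[1]<384 and 0<=q[0]<512 else -1 for q in pts])
```

```text
17.725 [ 0.56005298 -0.16642132  0.21795218] [ 0.04195018  0.65615224 -0.46991471]
red [247  76  34  20 620] [np.float64(-0.0242), np.float64(-0.0903)] left/right ends [np.float64(-0.0105), np.float64(-0.0903)] [np.float64(-0.039), np.float64(-0.0903)]
-0.099 [235.5  74.7]
0.099 [238.4 270.9]
-0.071 [236.  107.3]
0.071 [238.  247.4]
far stub profile [55, 55, 54, 54, 48, 23, 22, 22, 31, 47, 55, 54, 54, 54, 54, 36, 24, 24, 25, 24, 26, 26, 28, 136, 178, 176, 172, 169, 167, 163, 159]
far stub profile [53, 53, 54, 54, 49, 22, 22, 20, 30, 47, 54, 54, 54, 55, 55, 39, 26, 25, 25, 27, 27, 28, 27, 94, 178, 177, 173, 171, 168, 163, 163]
far stub profile [53, 53, 54, 54, 49, 22, 21, 19, 30, 46, 53, 54, 53, 55, 54, 46, 25, 26, 26, 27, 27, 30, 28, 39, 159, 182, 185, 184, 186, 184, 183]
```

>>> servo_tool(
  increments=[
    {"dx": -0.03,"dy": 0.06,"dz": 0,"ax": 0,"ay": 0,"az": 0},
    {"dx": -0.03,"dy": 0.08,"dz": 0,"ax": 0,"ay": 0,"az": 0},
    {"dx": -0.03,"dy": 0.08,"dz": 0,"ax": 0,"ay": 0,"az": 0},
    {"dx": -0.03,"dy": 0.08,"dz": 0,"ax": 0,"ay": 0,"az": 0},
  ],
)

```text
clock: 18.27
ee_pos: [0.6033, -0.0932, 0.2187]
orientation: [-0.269, -3.13, 0.0]
wrist_force: [0.8, -0.0, 1.2]
opening: 0.002
grasp_force: 0.0
```

Run:
```python
from h import *
im,m=shot('wrist','w17.png');np.savez('w17.npz',**m)
O=np.array([.57042,-.18666]);a=-1.74495;X=np.array([np.cos(a),np.sin(a)]);Y=np.array([-X[1],X[0]])
W=lambda x,y,z:np.r_[O+X*x+Y*y,z]
g=cv2.cvtColor(im,cv2.COLOR_RGB2GRAY)
for y in (-.095,.082,.087,.092,.096):
    pts=[proj(m,W(x,y,.046)) for x in np.arange(-.02,.0201,.001)]
    print(y,pts[20].round(),[int(g[int(round(q[1])),int(round(q[0]))]) if 0<=q[1]<384 and 0<=q[0]<512 else -1 for q in pts])
h=cv2.cvtColor(im,cv2.COLOR_RGB2HSV)
for y in (-.04,0,.04):  # green silhouette edges -> axis
    pts=[(x,proj(m,W(x,y,.046))) for x in np.arange(-.07,.0701,.001)]
    q=[x for x,p in pts if 0<=p[0]<512 and 0<=p[1]<384 and 60<=h[int(round(p[1])),int(round(p[0])),0]<=97 and h[int(round(p[1])),int(round(p[0])),1]>100]
    d=[proj(m,W(x,y,.046)) for x in(q[0],q[-1])]
    r1,r2=ray(m,*d[0])[1],ray(m,*d[1])[1]; e=np.array(m['eye']); b=r1+r2; p=e+b*(.046-e[2])/b[2]
    print(y,'axis x',((p[:2]-O)@X).round(4),q[0],q[-1])
```

```text
-0.095 [143.  42.] [74, 73, 74, 74, 73, 72, 71, 71, 72, 69, 70, 69, 68, 64, 61, 78, 133, 139, 139, 139, 139, 138, 137, 137, 137, 137, 136, 136, 135, 135, 135, 136, 134, 134, 134, 134, 133, 134, 133, 133, 133]
0.082 [160. 230.] [154, 156, 157, 160, 161, 163, 165, 167, 168, 169, 171, 173, 174, 175, 177, 180, 181, 182, 185, 186, 189, 190, 191, 191, 192, 192, 193, 191, 191, 192, 192, 191, 191, 189, 188, 186, 185, 185, 184, 183, 182]
0.087 [161. 235.] [153, 156, 156, 155, 158, 161, 163, 164, 165, 165, 166, 170, 172, 175, 176, 178, 179, 180, 183, 184, 185, 187, 189, 190, 190, 192, 191, 192, 191, 192, 192, 190, 188, 190, 188, 187, 185, 185, 184, 181, 182]
0.092 [161. 239.] [173, 179, 181, 182, 181, 180, 179, 178, 177, 176, 178, 180, 179, 161, 113, 82, 92, 107, 111, 110, 124, 135, 135, 131, 122, 132, 163, 163, 180, 182, 181, 182, 181, 182, 182, 182, 182, 182, 181, 180, 178]
0.096 [162. 242.] [183, 182, 183, 184, 182, 181, 183, 180, 181, 183, 184, 184, 178, 149, 102, 82, 96, 112, 112, 123, 130, 136, 134, 133, 124, 116, 128, 164, 179, 180, 179, 179, 180, 179, 181, 180, 180, 180, 180, 178, 178]
-0.04 axis x 0.0017 -0.02799999999999997 0.033000000000000085
0 axis x 0.0041 -0.02699999999999997 0.03700000000000009
0.04 axis x 0.0101 -0.011999999999999955 0.033000000000000085
```

The far stub is centred at x ≈ 0 and the near one at about 1 mm, so the roller is seated. The keeper is closed: it stopped hard at 65 mm.

```bash
python3 -c "
from cell import bot
print(bot.finish_job())"
```

```text
the job is handed in; nothing more can be done
None
```

I handed the job in at about 18 s: the ink roller sits in both saddles with the keeper closed over its axle and the arm clear. The highest roller contact force I read was 10.3 N vertical (about 11 N in total), but forces were only read at the end of each move.

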